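Close the stopper case and tip the corks into its spout corner

ROBOT

A 6-joint arm with a two-finger parallel gripper is mounted at the origin on a cart in front of the work surface, level with it; the furniture and walls round the work are solid. World frame = base frame: x ahead of the robot, y to its left, z up, the work surface at z = 0. Lengths are in mm, angles in degrees, forces in N, time in s.
With the tool pointing down it reaches from about 300 to 850 mm from the base axis. Payload 4.2 kg.
Tool frame: the origin (TCP) lies between the finger pads; the fingertips stand 8 mm ahead of it and the grasp point (between the pads) lies 11 mm behind it; x points along the fingers, y is the direction in which the jaws open and shut, and the axes are right-handed (so a half turn about x gives the same grasp; the last joint's range is limited). The gripper opens to 91 mm and grips with 3 to 60 N. Pads are 32 mm wide; open, the fingers measure 118 mm over their backs; the gripper's body (76 mm by 178 mm) begins 60 mm behind the grasp point.
Start: joints at [-77.693, 18.312, 89.639, -0, 72.044, -1.146], TCP at [133.775, -559.238, 221.976] pointing down, gripper open.
Joint ranges: [-177.97, 177.97], [-48.28, 115.42], [12.27, 149.76], [-77.06, 257.06], [2.81, 150.46], [-146.56, 146.56]. Speed limits (degrees/s): [147.25, 147.25, 180, 180, 180, 180].

INTERFACE

Orientations are given as [roll, pitch, yaw] about the fixed x, y, z axes, in that order (R = Rz(yaw) Ry(pitch) Rx(roll)).
In Python, from workcell import env gives the robot as it stands.
- The arm moves only by the tool arm_command, never from a script. Its arguments are lists of equal length, an entry for each row: "slide": the shift along the tool's x, y, z in cm, a list of three; "turn": the turn, a rotation vector about the tool's x, y, z in rad, a list of three; "grip": the closure in counts, from 0 (fully open) to 255 (shut). A call has 1 to 20 rows; each row is the pose to reach, as a shift and turn from the pose commanded when the call began, along the tool's axes at that moment; what a row does not reach only later rows make up. A row lasts 1/12 s, in which the tool goes at most 41.7 mm and 7.16 degrees, less where a joint would pass 70% of its speed; a pose out of reach is approached as far as the arm can. A call with a gripper value outside its range is refused whole. The fingers move at their own pace and stop on an object; "newtons" is the grip in N (left out, the last holds). Time passes only in rows, so rows that repeat a pose let the fingers close. It gives the time, the measured TCP pose, the force and the opening at its end, in the units of the state.
- env.state(): the state, without advancing time (a new reading comes with each control period).
- env.grab_frame(name): name is "side" or "top"; returns (picture, depth): 400x640x3 uint8, red, green, blue; 400x640 float32, mm along the optical axis (not along the pixel's ray), 0 where there is no reading.
- env.calibration(name): a dict with "K" (3x3 intrinsics, pixels), "camera_from_world" (4x4, takes a point from world to camera coordinates). Camera axes: x right, y up, looking along -z (the intrinsics and any distortion apply to the point x, -y, -z); pixel columns grow to the right and rows downward; lengths in mm; the calibration is good to about 2 mm. A picture is of the moment at which its call begins. calibration takes no time and is no camera call.
- env.job_done(): hands the job in, once; it reports no verdict.
Trained networks look in the newest picture that a camera, given by its name, has taken for a name from the list of things; names that differ only in an ending like _2 or _b are one class to them, and where a whole thing is asked for, a point or a joint stands for the part that bears it (a point fixed in the world has none). Each returns a list of dicts, best first, with "p" (0 to 1); they miss things now and then, are a little off and sometimes report something else, mostly with a low value. They report only what shows in the picture. A call takes as long as a camera call.
- env.search_frame(camera, label): "point" ([x, y, z] in mm, in world coordinates, good to about 4 mm: the middle of the surface that is visible of it).
The state is a dict: "time_s": time; "qpos": joint angles; "qvel": joint speeds; "effort": joint torques, N m; "ee_pos": TCP position; "ee_rot": TCP orientation; "force": force on the tool from outside, world axes, zero at the start; "torque": the same for the moment, N m; "gripper_width": finger opening in mm.
Only numpy, scipy, OpenCV 4.12 (cv2) and the standard library are available. Lean on these libraries where they do the work, as an engineer would, in place of code of your own. Each camera call takes 0.05 s, during which the arm holds its last target.

TASK

Shut the clear hinged lid of the stopper case so that its two halves meet edge to edge all round. Then pick the shut case up by its upright grip plate and tip it towards the corner where the capped spout is, until all three corks have slid together into that corner; finish holding it still like that, tilted down to the spout corner and well clear of the bench, without letting go. Leave the beaker, marker pen, bottle, vial and flasks where they stand.

Things in the scene. Friction and masses are not known exactly. Their poses are not given: they have to be found in the camera images.
- case: stopper case: loose grey box with feet, outside 158 (x) x 148 mm (y), walls 4, floor top at 7, rim at 38, shut 54 mm high; 0.25 kg loaded. Slippery inside: friction about 0.2; 25 to 30 degrees about both x and y surely slides the corks into the corner. Origin: centre of underside; x from grip plate (near side) to hinge, y left, z up. Capped spout 26 mm wide juts 22 mm from the near wall at y = -56
- grip (a point): grasp point on the grip plate, an upright grey plate 12 mm thick (case x), 64 wide (case y), 22 to 92 mm above the bench, 30 mm in front of the near wall, fixed to the lower half. Point on the case: x = -109, y = 0, z = 74 mm; axes as the case. Pinched from above across the 12 mm, fingertips 19 mm below this point stay above the shut lid
- corner (a point): the spout corner: inner corner of the case at x = -75 mm, y = -70 mm (near side, right), 13 mm above the inside floor
- hinge (a point): middle of the lid's hinge axis, which runs along the case's y; on the case at x = +79 mm, y = 0, z = 38 mm
- lid_edge (a point): middle of the lid's free edge, half-way up its 16 mm depth, 158 mm from the hinge axis; moves with the lid
- lid (a joint): lid angle: 0 shut (free edge on the near rim), 1.57 upright, at most 1.75. Clear plastic shell 158 x 148 x 16 mm, outer face 16 mm from the rim plane. Stiff hinge (0.055 N m): the lid stays where it is left; about 1 N on its outer side near the free edge, towards the robot and down, shuts it. No latch
- cork1_mid (a point): centre of a brown cork bung 26 mm across and 26 mm high, 10 g, loose in the case
- cork2_mid (a point): centre of the second cork, the same
- cork3_mid (a point): centre of the third cork, the same
- beaker: bystander: small glass beaker 52 mm across, 60 mm high, to the left of the case; origin under its centre
- marker: bystander: black marker pen 132 mm long, 14 mm thick, lying to the right of the case; origin under its centre
- wash_bottle: bystander: wash bottle with a pointed cap, 52 mm across, 150 mm high, to the far left; origin under its centre
- vial: bystander: small capped vial 36 mm across, 78 mm high, to the right; origin under its centre
- conical_flask_2: bystander: glass conical flask 82 mm across, 130 mm high; origin under its centre
- conical_flask_3: bystander: glass conical flask 78 mm across, 125 mm high; origin under its centre

How it is judged:
By the outcome, as a careful person would: the job done as asked, in the order asked, and still so for the second after the job is handed in, while the arm keeps its last pose, push and grip.
It also fails if it takes over 54 s, if anything falls off the work surface, if the arm or the gripper's body presses on something with over 40 N, if the wrist force passes 120 N, or if a joint passes its speed limit or range.

## Working session

There is one attempt and no reset: what is moved stays moved. The work goes in short steps, Python scripts to look and compute and a tool call to move; the robot and the scene stay as the last step left them, time stands still between calls to the robot, and variables do not carry over. Pictures are saved under pics/ and viewed, and the job is handed in when it is done.

Besides the shell and the picture viewer there is one more tool, called after "Call:" in YAML: its name, and indented under it one key for each argument. arm_command: Moves the arm, as the interface text tells. Its arguments: {"type":"object","properties":{"slide":{"type":"array","items":{"type":"array","items":{"type":"number"}}},"turn":{"type":"array","items":{"type":"array","items":{"type":"number"}}},"grip":{"type":"array","items":{"type":"number"}},"newtons":{"type":"number"}},"required":["slide","turn","grip"]}

```bash
ls; mkdir -p pics; python3 - <<'E'
from workcell import env
import cv2, numpy as np
for n in ("side","top"):
    im,d=env.grab_frame(n); cv2.imwrite(f"pics/{n}0.png",im[:,:,::-1]); np.save(f"{n}0.npy",d)
    c=env.calibration(n); print(n,c)
for l in ("case","grip","lid","lid_edge","hinge"):
    for n in ("side","top"):
        print(l,n,[(np.round(r['point']).tolist(),round(r['p'],2)) for r in env.search_frame(n,l)][:3])
print(env.state())
E
```

```text
pics
side {'K': array([[415.39127001,   0.        , 314.47428338],
       [  0.        , 415.39127001, 198.20249032],
       [  0.        ,   0.        ,   1.        ]]), 'camera_from_world': array([[ 9.77098442e-01, -2.12399983e-01, -1.28406608e-02,
        -4.90261881e+02],
       [ 1.53644937e-01,  6.62486561e-01,  7.33147182e-01,
        -1.60178209e+02],
       [-1.47213684e-01, -7.18329871e-01,  6.79948768e-01,
        -1.05501448e+03],
       [ 0.00000000e+00,  0.00000000e+00,  0.00000000e+00,
         1.00000000e+00]])}
top {'K': array([[421.19317422,   0.        , 320.69445079],
       [  0.        , 421.19317422, 195.42601393],
       [  0.        ,   0.        ,   1.        ]]), 'camera_from_world': array([[-9.12760609e-03, -9.99892272e-01, -1.14948730e-02,
         8.43806603e+01],
       [ 9.97939380e-01, -9.83868985e-03,  6.34049967e-02,
        -5.40085305e+02],
       [-6.35112607e-02, -1.08924506e-02,  9.97921677e-01,
        -1.19332822e+03],
       [ 0.00000000e+00,  0.00000000e+00,  0.00000000e+00,
         1.00000000e+00]])}
case side [([580.0, 76.0, 26.0], 0.87)
[... 343 characters left out ...]
25.0], 0.34)]
hinge top [([564.0, 81.0, 8.0], 0.62)]
{'time_s': 0.6, 'qpos': array([-7.76920504e+01,  1.83111944e+01,  8.96408708e+01, -1.41146475e-03,
        7.20437324e+01, -1.14326520e+00]), 'qvel': array([ 0.02642376, -0.06656766,  0.04646813,  0.02412196,  0.10541641,
       -0.0899305 ]), 'effort': array([ 6.61952181e-04, -4.12120914e+01, -2.32133871e+01,  7.27959839e-02,
        3.77102522e-02, -9.02947136e-06]), 'ee_pos': array([ 133.77421536, -559.22266497,  221.97030545]), 'ee_rot': array([ 71.13683997,  89.99558835, -95.41151013]), 'force': array([-0.9053769 , -0.18874144, -0.08320832]), 'torque': array([-0.00471144,  0.00529689,  0.00984091]), 'gripper_width': 91.30564898379644}
```

View pics/side0.png

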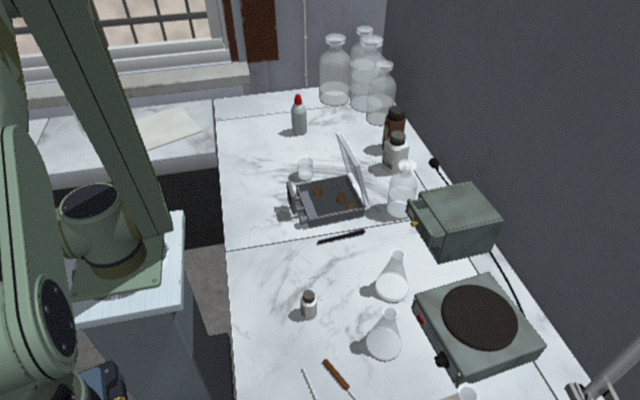

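View pics/top0.png

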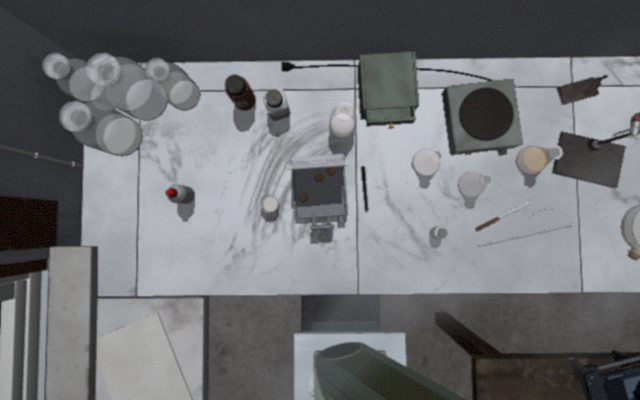

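The side view shows the case around (330,198) with its lid leaning back at about (352,170). From the top the case is at (320,190), with the grip plate at (321,235). I'll zoom in on both.

```bash
cat > h.py <<'E'
import numpy as np, cv2
from workcell import env
def back(n,u,v,d):
    c=env.calibration(n);K=c['K'];T=np.linalg.inv(c['camera_from_world'])
    u,v,d=map(np.asarray,(u,v,d))
    p=np.stack([(u-K[0,2])/K[0,0]*d,-(v-K[1,2])/K[1,1]*d,-d,np.ones_like(d)],-1)
    return (p@T.T)[...,:3]
def proj(n,P):
    c=env.calibration(n);K=c['K'];P=np.atleast_2d(P)
    q=np.c_[P,np.ones(len(P))]@c['camera_from_world'].T
    return np.c_[K[0,0]*q[:,0]/-q[:,2]+K[0,2],K[1,1]*-q[:,1]/-q[:,2]+K[1,2]]
E
python3 - <<'E'
from h import *
a=cv2.imread('pics/side0.png')[120:240,260:420]; b=cv2.imread('pics/top0.png')[145:255,270:380]
cv2.imwrite('pics/side0z.png',cv2.resize(a,None,fx=5,fy=5,interpolation=cv2.INTER_CUBIC))
cv2.imwrite('pics/top0z.png',cv2.resize(b,None,fx=5,fy=5,interpolation=cv2.INTER_CUBIC))
d=np.load('top0.npy'); vv,uu=np.mgrid[145:255,270:380]
P=back('top',uu,vv,d[145:255,270:380].astype(float)); P[d[145:255,270:380]==0]=np.nan
z=P[...,2]
print('bench',np.nanmedian(z))
np.set_printoptions(linewidth=250,suppress=True)
print(np.round(z[0:110:4,14:86:3]))
E
```

```text
bench 1.246816531345189
[[  1.   3.   1.  -2.   1.   1.  -1.   2.  -1.  -2.  -6.  -1.   1.  -1.  -2.  -2.   0.   1.   2.   1.   1.   1.  -3.  -1.]
 [ -4.  -2.   1.  -0.  nan  -1.   1.   2.  -9.  -3.  -1.   1.  -2.  -2.  -1.  -2.  -1.   1.   2.   1.  -3.   1.   4.   2.]
 [  1.   2.   4.   3.  -0.  -3.   1.  -3.  -1.   4.   0.   1.   2.  -2.   2.   1.   2.   2.   0.   2.  -1.  -1.  -2.   0.]
 [ -2.  -2.   0.  57.  58.  67.  75.  76.  87.  88.  95. 101. 105. 112. 117. 122. 124. 132. 133. 140. 147.   3.   3.  -0.]
 [ -2.   0. 152. 154. 162. 163. 171. 174. 177. 186. 187. 194. 200. 198. 195. 196. 191. 195. 194. 195. 193.  -1.   1.  -3.]
 [ -0. 192. 191. 195. 196. 195. 192. 192. 195. 195. 193. 194. 193. 191. 192. 194. 192. 193. 194. 190. 193.  -4.  -3.  -3.]
 [ -0. 189. 192.  32.   7.   5.   5.   8.   8.   8.   9.   8.  10.   5.   7.  35.  33.   1.   6.   5.  34.  -2.  -3.   4.]
 [  4.   1.   1.  35.   9.   6.   3.   5.   6.   2.   6.  33.  30.   8.   9.  33.  30.   6.   4.  -0.  35.   1.   1.  -1.]
 [ -2.   1.   0.  41.   8.  10.   6.   9.   4.  10.  18.  31.  30.   8.   8.   5.   9.   9. 
[... 1668 characters left out ...]
 2.   4.   2.   1.   2.   3.   0.  -2.  -2.   6.  -1.   6.  -4.   2.   3.   2.  -4.]
 [ -0.   2.   0.  -3.  -2.  -7.  nan   1.  -3.   3.  -0.  -4.  -0.  -0.  -0.  -1.  -3.   5.   5.   3.  -1.   2.  -0.   1.]
 [  0.   3.   1.  -1.   0.  -2.  -4.   3.   6.   3.  -2.   1.  -2.  -1.  -5.   1.  -2.   2.  -1.  -1.   1.  -3.   4.   3.]
 [ -1.   1.   1.  -1.  -0.  -0.  nan   2.   2.  -7.  -3.   2.   1.  -1.   2.   3.   0.  -3.   1.  -0.  -1.   1.  -0.   1.]
 [  1.   1.  -3.   0.  -2.  -0.  -0.  -5.  -2.   0.   5.  -0.   4.  -1.   0.  -1.  -2.  -0.  -0.   0.   1.  -6.  -1.  -2.]
 [ -2.   0.  -0.   1.  -4.  -1.   1.  -1.   1.   1.  -0.   0.   3.  -1.   1.   1.   2.  -0.   2.   2.  -3.  -0.   2.  -3.]]
```

View pics/side0z.png

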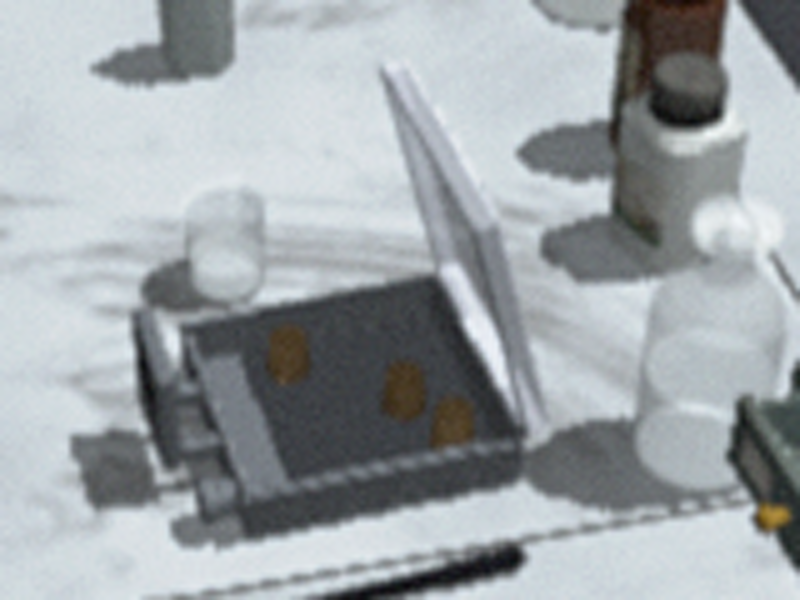

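View pics/top0z.png

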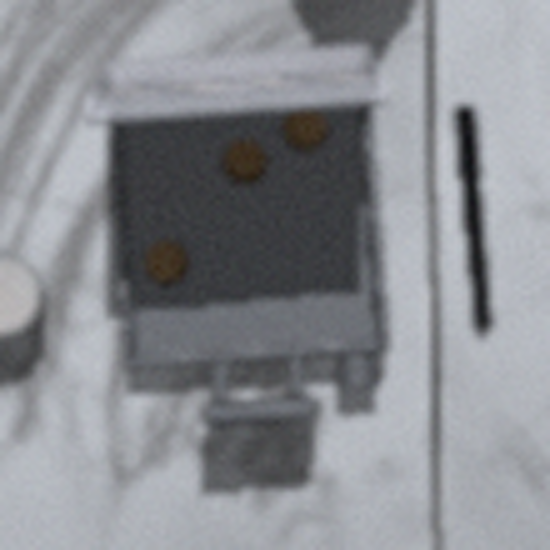

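```bash
python3 - <<'E'
from h import *
np.set_printoptions(suppress=True,precision=2)
def cloud(n,r0,r1,c0,c1):
    d=np.load(n+'0.npy').astype(float); vv,uu=np.mgrid[r0:r1,c0:c1]
    P=back(n,uu,vv,d[r0:r1,c0:c1]).reshape(-1,3); return P[d[r0:r1,c0:c1].ravel()>0]
P=cloud('top',145,255,285,355)
S=cloud('side',120,240,260,420)
pl=P[(P[:,2]>75)&(P[:,0]<520)]; print('plate',len(pl),pl.mean(0),cv2.minAreaRect(pl[:,:2].astype(np.float32)))
w=P[(P[:,2]>25)&(P[:,2]<50)&(P[:,0]<640)]
r=cv2.minAreaRect(w[:,:2].astype(np.float32));print('rim',len(w),r)
for nm,Q in (('top',P),('side',S)):
    l=Q[(Q[:,2]>48)&(Q[:,0]>560)&(Q[:,0]<720)&(Q[:,1]>-10)&(Q[:,1]<175)]
    c=l.mean(0); u,s,v=np.linalg.svd(l-c); print(nm,'lid',len(l),c,'n',v[2],s/np.sqrt(len(l)), l.min(0),l.max(0))
    t=l[l[:,2]>180]; print(' edge',len(t),t.mean(0) if len(t) else '',cv2.minAreaRect(t[:,:2].astype(np.float32)) if len(t)>3 else '')
# side rim
w=S[(S[:,2]>20)&(S[:,2]<46)&(S[:,0]<660)&(S[:,0]>460)&(S[:,1]<150)&(S[:,1]>-10)]
print(cv2.minAreaRect(w[:,:2].astype(np.float32)),len(w))
for n in('beaker','marker','wash_bottle','vial','conical_flask_2','cork1_mid'):
  for c in('side','top'):
    print(n,c,[(np.round(r['point']).tolist(),round(r['p'],2)) for r in env.search_frame(c,n)][:3])
E
```

```text
plate 111 [451.78  77.57  90.76] ((451.6781005859375, 77.14105987548828), (12.831647872924805, 62.14310836791992), 3.497714042663574)
rim 559 ((540.1620483398438, 82.85287475585938), (160.13052368164062, 151.3599853515625), 3.057655096054077)
top lid 709 [619.    87.79 161.62] n [-0.95 -0.06 -0.31] [46.81 42.7   4.14] [595.39  14.    48.48] [654.98 162.46 202.04]
 edge 416 [607.9   86.95 192.66] ((608.8178100585938, 87.2514419555664), (19.32072639465332, 147.3437042236328), 3.5728209018707275)
side lid 884 [642.05  60.98 129.09] n [0.83 0.25 0.49] [67.65 51.86 21.52] [596.89  -9.74  48.06] [719.88 160.93 200.6 ]
 edge 257 [608.79  73.97 192.57] ((608.9903564453125, 83.40560150146484), (17.79484748840332, 152.19256591796875), 3.787576675415039)
((556.1200561523438, 77.6358413696289), (193.3641815185547, 151.219970703125), 3.345351457595825) 1048
beaker side [([526.0, 212.0, 41.0], 0.53), ([436.0, -269.0, 55.0], 0.32)]
beaker top [([525.0, 228.0, 22.0], 0.74)]
marker side [([596.0, 74.0, 26.0], 0.6), ([567.0, -54.0, 6.0], 0.56), ([611.0, 43.0, 26.0], 0.35)]
marker top [([566.0, -44.0, 12.0], 0.59)]
wash_bottle side [([551.0, 449.0, 71.0], 0.72)]
wash_bottle top [([547.0, 456.0, 93.0], 0.63), ([563.0, 77.0, 8.0], 0.18)]
vial side [([433.0, -269.0, 54.0], 0.97)]
vial top [([436.0, -244.0, 62.0], 0.69)]
conical_flask_2 side [([624.0, -244.0, 51.0], 0.69), ([565.0, -374.0, 56.0], 0.57), ([580.0, 78.0, 31.0], 0.42)]
conical_flask_2 top [([630.0, -216.0, 53.0], 0.92), ([563.0, 75.0, 6.0], 0.68), ([569.0, -347.0, 56.0], 0.63)]
cork1_mid side [([577.0, 76.0, 23.0], 0.63), ([611.0, 42.0, 26.0], 0.62)]
cork1_mid top [([611.0, 51.0, 32.0], 0.63)]
```

```bash
cat >> h.py <<'E'
from scipy.spatial.transform import Rotation as Ro
def tool(s=None):
    s=s or env.state(); return np.array(s['ee_pos']),Ro.from_euler('xyz',s['ee_rot'],degrees=True)
E
python3 - <<'E'
from h import *
np.set_printoptions(suppress=True,precision=3)
p,R=tool(); print(p,R.as_matrix(), env.state()['time_s'])
d=np.load('top0.npy').astype(float)
vv,uu=np.mgrid[85:150,325:365];P=back('top',uu,vv,d[85:150,325:365]).reshape(-1,3)
P=P[P[:,2]>30];print('bottle behind',len(P),np.percentile(P,[2,50,98],axis=0))
vv,uu=np.mgrid[85:130,260:295];P=back('top',uu,vv,d[85:130,260:295]).reshape(-1,3)
P=P[P[:,2]>30];print('bottle2',len(P),np.percentile(P,[2,50,98],axis=0))
# predicted pts
yaw=np.radians(3.5);C=Ro.from_euler('z',3.5,degrees=True);o=np.array([560.5,83.9,0])
b=cv2.imread('pics/top0.png');a=cv2.imread('pics/side0.png')
th=1.32;L=[[79-158*np.cos(th),y,38+158*np.sin(th)] for y in(-74,74)]
pts=[[x,y,38] for x in(-79,79) for y in(-74,74)]+[[-103,y,92] for y in(-32,32)]+[[-115,y,92] for y in(-32,32)]+L+[[l[0]+16*np.sin(th),l[1],l[2]+16*np.cos(th)] for l in L]
W=o+C.apply(pts)
out=[]
for n,im,(r0,c0) in(('side',a,(120,260)),('top',b,(140,270))):
    z=cv2.resize(im[r0:r0+120,c0:c0+130],None,fx=3,fy=3,interpolation=cv2.INTER_CUBIC)
    for q in proj(n,W): cv2.circle(z,tuple(int(round(t)) for t in ((q-[c0,r0])*3+1)),3,(0,0,255),1)
    out.append(z)
cv2.imwrite('pics/fit0.png',np.hstack(out))
E
```

```text
[ 133.791 -559.215  221.961] [[ 0.     0.233 -0.973]
 [-0.    -0.973 -0.233]
 [-1.     0.    -0.   ]] 1.2
bottle behind 931 [[709.782 -40.405  36.161]
 [738.663  12.944 120.187]
 [830.173  51.384 172.845]]
bottle2 616 [[763.06  168.245  34.166]
 [784.071 197.233 102.132]
 [824.964 230.505 130.897]]
```

View pics/fit0.png

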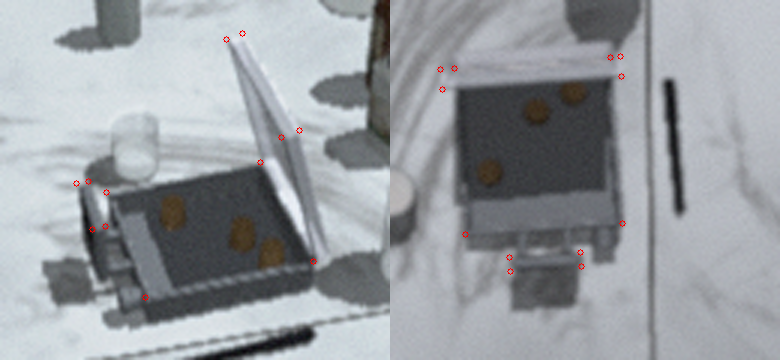

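Call:
arm_command:
  slide:
    - [-1, -2, -2.5]
    - [-2, -4, -5]
    - [-3, -7, -8.5]
    - [-4, -9.5, -12]
    - [-5, -12, -15]
    - [-5.8, -14.5, -18.3]
    - [-5.8, -17, -21.4]
    - [-5.8, -19.5, -24.6]
    - [-5.8, -22, -27.7]
    - [-5.8, -24.5, -30.9]
    - [-5.8, -27, -34]
    - [-5.8, -29.5, -37.2]
    - [-5.8, -32, -40.3]
    - [-5.8, -34.5, -43.5]
    - [-5.8, -37, -46.6]
    - [-5.8, -39.5, -49.8]
    - [-5.8, -42, -53]
    - [-5.8, -44.5, -56.1]
    - [-5.8, -47, -59.2]
    - [-5.8, -49, -61.8]
  turn:
    - [-0.05, 0, 0]
    - [-0.12, 0, 0]
    - [-0.2, 0, 0]
    - [-0.28, 0, 0]
    - [-0.36, 0, 0]
    - [-0.44, 0, 0]
    - [-0.52, 0, 0]
    - [-0.6, 0, 0]
    - [-0.68, 0, 0]
    - [-0.76, 0, 0]
    - [-0.84, 0, 0]
    - [-0.92, 0, 0]
    - [-1.0, 0, 0]
    - [-1.08, 0, 0]
    - [-1.16, 0, 0]
    - [-1.24, 0, 0]
    - [-1.32, 0, 0]
    - [-1.396, 0, 0]
    - [-1.396, 0, 0]
    - [-1.396, 0, 0]
  grip: [255, 255, 255, 255, 255, 255, 255, 255, 255, 255, 255, 255, 255, 255, 255, 255, 255, 255, 255, 255]
  newtons: 30

```text
time_s: 2.87
ee_pos: [622.1, 63.8, 279.7]
ee_rot: [142.0, 90.0, 55.5]
force: [-0.3, -1.3, 0.1]
gripper_width: 0.1
```

```bash
python3 - <<'E'
from h import *
np.set_printoptions(suppress=True,precision=3)
p,R=tool();s=env.state(); print(p,R.as_matrix(), s['time_s'],s['force'],s['qpos'],s['gripper_width'])
print(R.inv().apply(np.array([655,105,280])-p)/10)
E
```

```text
[622.062  63.751 279.703] [[ 0.     0.998  0.061]
 [ 0.     0.061 -0.998]
 [-1.     0.    -0.   ]] 2.8667 [-0.257 -1.34   0.107] [ 4.786 21.394 76.742  0.022 81.847  1.26 ] 0.05729085988195735
[-0.027  3.541 -3.915]
```

Call:
arm_command:
  slide:
    - [0, 2, -1.5]
    - [0, 4, -2.5]
    - [0, 4.2, -3]
    - [3, 4.2, -3]
    - [6, 4.2, -3]
    - [9, 4.2, -3]
    - [11, 4.2, -3]
    - [11, 4.2, -3]
  turn:
    - [0, 0, 0]
    - [0, 0, 0]
    - [0, 0, 0]
    - [0, 0, 0]
    - [0, 0, 0]
    - [0, 0, 0]
    - [0, 0, 0]
    - [0, 0, 0]
  grip: [255, 255, 255, 255, 255, 255, 255, 255]

```text
time_s: 3.53
ee_pos: [657.3, 92.7, 164.8]
ee_rot: [-84.8, 89.4, -171.4]
force: [-1.1, -0.9, -0.7]
gripper_width: 0.6
```

```bash
python3 - <<'E'
from h import *
im,d=env.grab_frame('side'); cv2.imwrite('pics/side1.png',cv2.resize(im[80:260,220:460,::-1],None,fx=3,fy=3))
p,R=tool();s=env.state(); print(p,s['time_s'],s['force'])
# contact path: TCP for fingertip lower-left corner touching outer face at radius r
C=Ro.from_euler('z',3.5,degrees=True)
for th in (76,60,45,30,20,10,0):
    t=np.radians(th); r=135
    x=79-r*np.cos(t)+16*np.sin(t); z=38+r*np.sin(t)+16*np.cos(t)
    print(th,'contact case x,z',round(x,1),round(z,1))
print('tcp in case',C.inv().apply(p-[560.5,83.9,0]))
E
```

```text
[658.94534223  92.92794142 167.75340711] 3.5833 [-0.33849965 -0.11044     0.31831259]
76 contact case x,z 61.9 172.9
60 contact case x,z 25.4 162.9
45 contact case x,z -5.1 144.8
30 contact case x,z -29.9 119.4
20 contact case x,z -42.4 99.2
10 contact case x,z -51.2 77.2
0 contact case x,z -56.0 54.0
tcp in case [ 98.81286446   3.00115812 167.75340711]
```

View pics/side1.png

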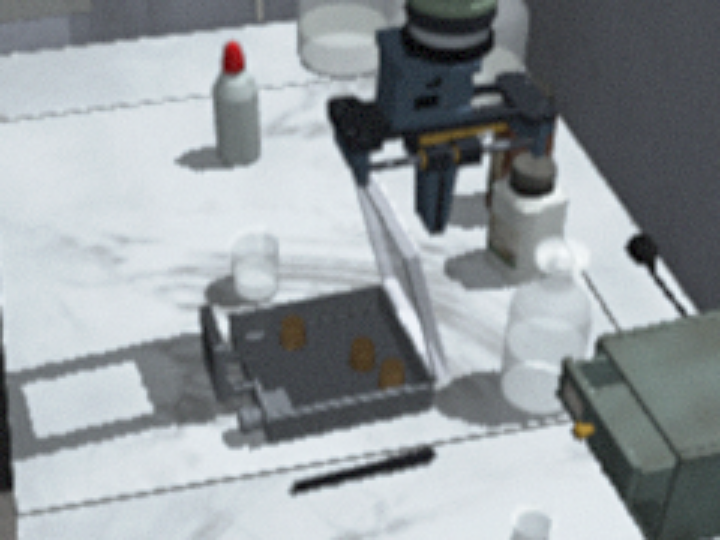

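Call:
arm_command:
  slide:
    - [0, -1, 0]
    - [0, -2, 0]
    - [0, -2.8, 0]
    - [0, -3.6, 0]
    - [0, -4.4, 0]
    - [-0.2, -5.2, 0]
    - [-0.3, -6.0, 0]
    - [0.2, -6.8, 0]
    - [0.7, -7.6, 0]
    - [1.1, -8.3, 0]
    - [1.5, -9, 0]
    - [2.1, -9.7, 0]
    - [2.7, -10.3, 0]
    - [3.3, -10.9, 0]
    - [4.0, -11.5, 0]
    - [4.7, -12, 0]
    - [5.4, -12.4, 0]
    - [6.1, -12.8, 0]
    - [6.8, -13.1, 0]
    - [7.5, -13.4, 0]
  turn:
    - [0, 0, 0]
    - [0, 0, 0]
    - [0, 0, 0]
    - [0, 0, 0]
    - [0, 0, 0]
    - [0, 0, 0]
    - [0, 0, 0]
    - [0, 0, 0]
    - [0, 0, 0]
    - [0, 0, 0]
    - [0, 0, 0]
    - [0, 0, 0]
    - [0, 0, 0]
    - [0, 0, 0]
    - [0, 0, 0]
    - [0, 0, 0]
    - [0, 0, 0]
    - [0, 0, 0]
    - [0, 0, 0]
    - [0, 0, 0]
  grip: [255, 255, 255, 255, 255, 255, 255, 255, 255, 255, 255, 255, 255, 255, 255, 255, 255, 255, 255, 255]

```text
time_s: 5.25
ee_pos: [526.9, 85.5, 94.2]
ee_rot: [-34.5, 90.0, -121.1]
force: [-0.3, 0.1, -0.4]
gripper_width: 0.4
```

```bash
python3 - <<'E'
from h import *
im,d=env.grab_frame('side'); cv2.imwrite('pics/side2.png',cv2.resize(im[80:260,220:460,::-1],None,fx=3,fy=3))
p,R=tool();s=env.state(); print(p,s['time_s'],s['force'])
C=Ro.from_euler('z',3.5,degrees=True)
print('tcp in case',C.inv().apply(p-[560.5,83.9,0]))
E
```

```text
[525.33316448  85.30603252  92.80713065] 5.3 [-0.84379143  0.47721548 -0.67638142]
tcp in case [-35.01540605   3.55029393  92.80713065]
```

View pics/side2.png

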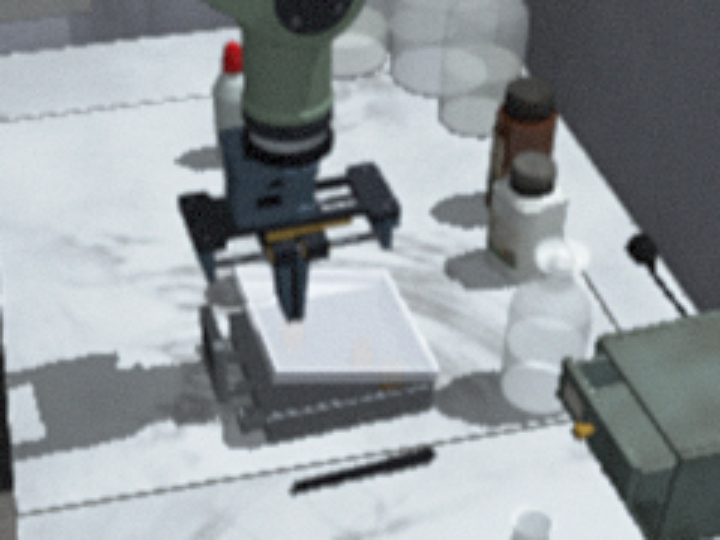

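The lid is about 13° from shut, with the fingertip on it at about (293,318). I'll keep going down.

Call:
arm_command:
  slide:
    - [0.6, -0.2, 0]
    - [1.2, -0.4, 0]
    - [1.8, -0.5, 0]
    - [2.3, -0.6, 0]
    - [2.6, -0.6, 0]
    - [2.9, -0.6, 0]
    - [3.0, -0.6, 0]
    - [3.1, -0.6, 0]
    - [3.1, -0.6, 0]
  turn:
    - [0, 0, 0]
    - [0, 0, 0]
    - [0, 0, 0]
    - [0, 0, 0]
    - [0, 0, 0]
    - [0, 0, 0]
    - [0, 0, 0]
    - [0, 0, 0]
    - [0, 0, 0]
  grip: [255, 255, 255, 255, 255, 255, 255, 255, 255]

```text
time_s: 6.05
ee_pos: [521.4, 85.2, 63.9]
ee_rot: [77.6, 90.0, -9.0]
force: [0.0, 0.2, 0.3]
gripper_width: 0.3
```

Call:
arm_command:
  slide:
    - [0.1, 0, 0]
    - [0.15, 0, 0]
    - [0.2, 0, 0]
    - [0.25, 0, 0]
    - [0.3, 0, 0]
    - [0.3, 0, 0]
    - [0.3, 0, 0]
  turn:
    - [0, 0, 0]
    - [0, 0, 0]
    - [0, 0, 0]
    - [0, 0, 0]
    - [0, 0, 0]
    - [0, 0, 0]
    - [0, 0, 0]
  grip: [255, 255, 255, 255, 255, 255, 255]

```text
time_s: 6.63
ee_pos: [521.4, 85.2, 62.1]
ee_rot: [89.5, 90.0, 2.9]
force: [-2.7, -0.5, 9.1]
gripper_width: 0.0
```

```bash
python3 - <<'E'
from h import *
im,d=env.grab_frame('side'); cv2.imwrite('pics/side3.png',cv2.resize(im[120:240,260:420,::-1],None,fx=5,fy=5,interpolation=cv2.INTER_CUBIC))
p,R=tool();s=env.state(); print(p,s['time_s'],s['force'])
E
```

```text
[521.37835248  85.17531699  62.07010125] 6.6833 [-2.26963242 -0.91990115  7.73492241]
```

View pics/side3.png

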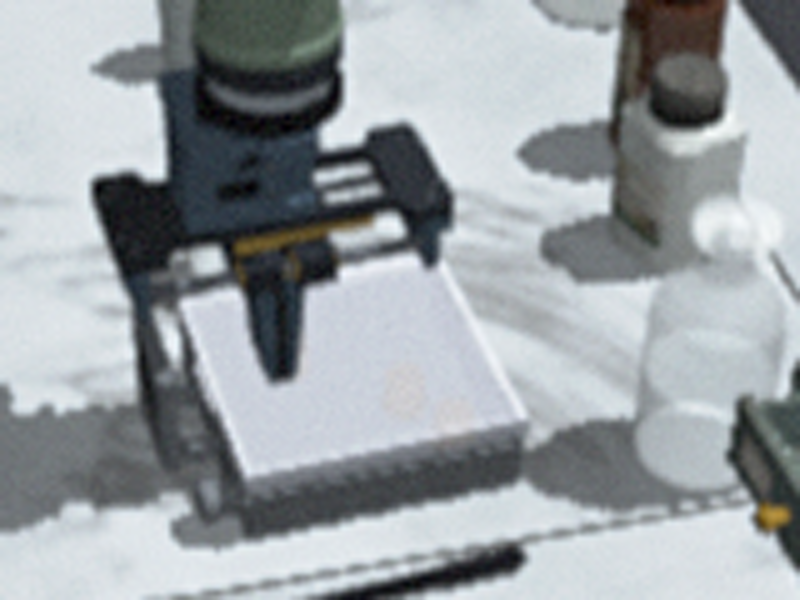

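Call:
arm_command:
  slide:
    - [-1, 0, 0]
    - [-3.5, 0, 0]
    - [-7, 0, 0]
    - [-10, -3, 0.2]
    - [-12, -6, 0.4]
    - [-12, -7, 0.4]
    - [-12, -7, 0.4]
    - [-12, -7, 0.4]
    - [-12, -7, 0.4]
    - [-12, -7, 0.4]
  turn:
    - [0, 0, 0]
    - [0, 0, 0]
    - [0, 0, 0]
    - [0, 0, 0]
    - [0, 0, 0]
    - [0, 0, 0]
    - [0, 0, 0]
    - [0, 0, 0]
    - [0, 0, 0]
    - [0, 0, 0]
  grip: [255, 255, 255, 0, 0, 0, 0, 0, 0, 0]

```text
time_s: 7.52
ee_pos: [452.2, 77.0, 179.8]
ee_rot: [-81.5, 89.9, -168.1]
force: [-1.0, 0.2, -0.3]
gripper_width: 44.0
```

```bash
python3 - <<'E'
from h import *
np.set_printoptions(suppress=True,precision=2)
im,d=env.grab_frame('side'); cv2.imwrite('pics/side4.png',cv2.resize(im[120:240,260:420,::-1],None,fx=5,fy=5,interpolation=cv2.INTER_CUBIC))
im2,d2=env.grab_frame('top')
p,R=tool();s=env.state(); print(p,s['time_s'],s['force'],s['gripper_width'])
def cl(n,d,r0,r1,c0,c1):
    d=d.astype(float);vv,uu=np.mgrid[r0:r1,c0:c1];return back(n,uu,vv,d[r0:r1,c0:c1]).reshape(-1,3)
S=cl('side',d,140,240,270,400)
l=S[(S[:,2]>46)&(S[:,2]<64)&(S[:,0]>490)&(S[:,0]<630)&(S[:,1]>15)&(S[:,1]<150)]
A=np.c_[l[:,:2],np.ones(len(l))];c,*_=np.linalg.lstsq(A,l[:,2],rcond=None);print('lid plane slope deg',np.degrees(c[:2]),'z mean',l[:,2].mean(),len(l))
print(cv2.minAreaRect(l[:,:2].astype(np.float32)))
for f in (S,cl('top',d2,200,250,290,350)):
    pl=f[(f[:,2]>75)&(f[:,2]<105)&(f[:,0]>430)&(f[:,0]<475)]; print(len(pl),pl.mean(0) if len(pl) else '',cv2.minAreaRect(pl[:,:2].astype(np.float32)) if len(pl)>3 else '')
E
```

```text
[452.08  77.02 179.88] 7.6167 [ 0.09 -0.11  0.09] 52.613717915474595
lid plane slope deg [-0.06 -0.01] z mean 54.388207084179186 1611
((559.9197998046875, 82.49520111083984), (139.83740234375, 134.91734313964844), 0.01251976564526558)
103 [451.98  66.94  88.22] ((452.7922668457031, 71.18289184570312), (13.010356903076172, 61.814537048339844), 4.181626796722412)
0
```

View pics/side4.png

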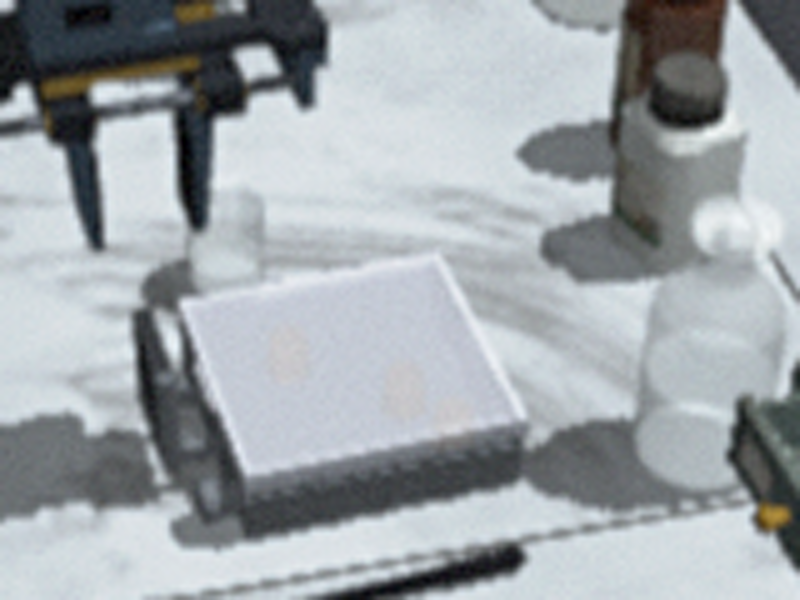

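Call:
arm_command:
  slide:
    - [1, 0, 0]
    - [2, 0, 0]
    - [3.5, 0, 0]
    - [5, 0, 0]
    - [5.5, 0, 0]
    - [6, 0, 0]
    - [7, 0, 0]
    - [8, 0, 0]
    - [9, 0, 0]
    - [10, 0, 0]
    - [10.8, 0, 0]
    - [11.4, 0, 0]
    - [11.4, 0, 0]
  turn:
    - [0, 0, 0]
    - [0, 0, 0]
    - [0, 0, 0]
    - [0, 0, 0]
    - [0, 0, 0]
    - [0, 0, 0]
    - [0, 0, 0]
    - [0, 0, 0]
    - [0, 0, 0]
    - [0, 0, 0]
    - [0, 0, 0]
    - [0, 0, 0]
    - [0, 0, 0]
  grip: [176, 176, 176, 176, 176, 176, 176, 176, 176, 176, 176, 176, 176]

```text
time_s: 8.7
ee_pos: [451.2, 76.9, 66.0]
ee_rot: [-81.8, 89.9, -168.3]
force: [-0.1, 0.2, -0.6]
gripper_width: 28.0
```

```bash
python3 - <<'E'
from h import *
im,d=env.grab_frame('side'); cv2.imwrite('pics/side5.png',cv2.resize(im[120:240,260:420,::-1],None,fx=5,fy=5,interpolation=cv2.INTER_CUBIC))
p,R=tool();s=env.state(); print(p,s['time_s'],s['force'],s['gripper_width'])
E
```

```text
[451.49330444  76.94674206  66.60472085] 8.75 [-0.09938391  0.27574174 -0.97448993] 28.428943968959217
```

View pics/side5.png

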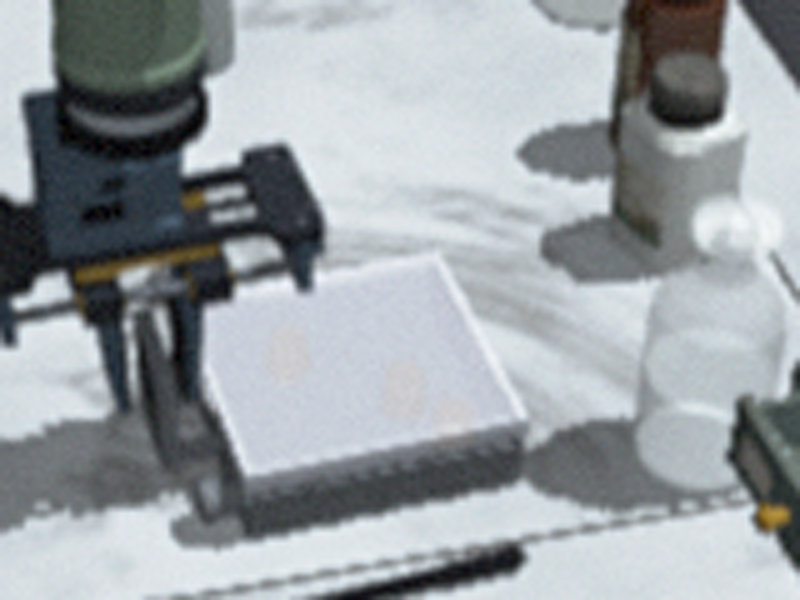

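The plate at (160,380) stands between the two fingers. Closing.

Call:
arm_command:
  slide:
    - [0.1, 0, 0]
    - [0.1, 0, 0]
    - [0.1, 0, 0]
    - [0.1, 0, 0]
    - [0.1, 0, 0]
    - [0.1, 0, 0]
    - [0.1, 0, 0]
  turn:
    - [0, 0, 0]
    - [0, 0, 0]
    - [0, 0, 0]
    - [0, 0, 0]
    - [0, 0, 0]
    - [0, 0, 0]
    - [0, 0, 0]
  grip: [255, 255, 255, 255, 255, 255, 255]
  newtons: 50

```text
time_s: 9.33
ee_pos: [452.1, 77.0, 66.3]
ee_rot: [90.6, 89.9, 4.0]
force: [1.2, -0.5, 2.8]
gripper_width: 12.0
```

Call:
arm_command:
  slide:
    - [-0.2, 0, 0]
    - [-0.6, 0, 0]
    - [-1.2, 0, 0]
    - [-2, 0, 0]
    - [-3, 0, 0]
    - [-4.2, 0, 0]
    - [-5.5, 0, 0]
    - [-7, 0, 0]
    - [-8.5, 0, 0]
    - [-10, 0, 0]
    - [-11.5, 0, 0]
    - [-13, 0, 0]
    - [-14.5, 0, 0]
    - [-16, 0, 0]
    - [-17.3, 0, 0]
    - [-18.4, 0, 0]
    - [-19.2, 0, 0]
    - [-19.7, 0, 0]
    - [-20, 0, 0]
    - [-20, 0, 0]
  turn:
    - [0, 0, 0]
    - [0, 0, 0]
    - [0, 0, 0]
    - [0, 0, 0]
    - [0, 0, 0]
    - [0, 0, 0]
    - [0, 0, 0]
    - [0, 0, 0]
    - [0, 0, 0]
    - [0, 0, 0]
    - [0, 0, 0]
    - [0, 0, 0]
    - [0, 0, 0]
    - [0, 0, 0]
    - [0, 0, 0]
    - [0, 0, 0]
    - [0, 0, 0]
    - [0, 0, 0]
    - [0, 0, 0]
    - [0, 0, 0]
  grip: [255, 255, 255, 255, 255, 255, 255, 255, 255, 255, 255, 255, 255, 255, 255, 255, 255, 255, 255, 255]

```text
time_s: 11.0
ee_pos: [451.6, 77.0, 266.3]
ee_rot: [83.2, 90.0, -3.3]
force: [1.0, 0.0, -2.3]
gripper_width: 11.6
```

```bash
python3 - <<'E'
from h import *
np.set_printoptions(suppress=True,precision=3)
im,d=env.grab_frame('side'); cv2.imwrite('pics/side6.png',cv2.resize(im[80:240,220:430,::-1],None,fx=3.5,fy=3.5,interpolation=cv2.INTER_CUBIC))
p,R=tool();s=env.state(); print(p,s['time_s'],s['force'],s['torque'],s['gripper_width'],s['qpos'])
C=Ro.from_euler('z',3.5,degrees=True)
# case rotation in case frame: about x +A, y -A ; gravity dir components
for A in (26,28,30):
    Rc=Ro.from_rotvec(np.radians([A,-A,0]))          # case-frame rotvec
    g=Rc.inv().apply([0,0,-1]); print(A,'g in case',g, 'tilt',np.degrees(np.arccos(-g[2])),'equiv',np.degrees(np.arctan2(-g[:2],-g[2])))
    w=C.apply(np.radians([A,-A,0])); print(' tool rotvec',R.inv().apply(w))
    cor=np.array([[-101,-56,20],[-79,-74,0],[-115,-32,22],[79,74,0],[79,-74,0],[-79,74,0]])-np.array([-109,0,63+0])
    print(' case low pts rel TCP',Rc.apply(cor)[:,2])
E
```

```text
[451.316  76.936 265.715] 11.05 [-0.696  0.563 -4.365] [-0.085  0.198  0.031] 11.833202111210538 [ 8.239  6.079 99.374 -0.005 74.582  4.802]
26 g in case [-0.423 -0.423 -0.801] tilt 36.76955262170047 equiv [27.852 27.852]
 tool rotvec [-0.     0.454  0.453]
 case low pts rel TCP [-54.762 -69.09  -48.927  60.431  -2.213  -6.446]
28 g in case [-0.451 -0.451 -0.771] tilt 39.59797974644667 equiv [30.325 30.325]
 tool rotvec [-0.     0.489  0.488]
 case low pts rel TCP [-54.767 -68.375 -48.719  69.542   2.837  -1.67 ]
30 g in case [-0.477 -0.477 -0.738] tilt 42.42640687119284 equiv [32.874 32.874]
 tool rotvec [-0.     0.524  0.523]
 case low pts rel TCP [-54.638 -67.493 -48.392  78.483   7.88    3.11 ]
```

View pics/side6.png

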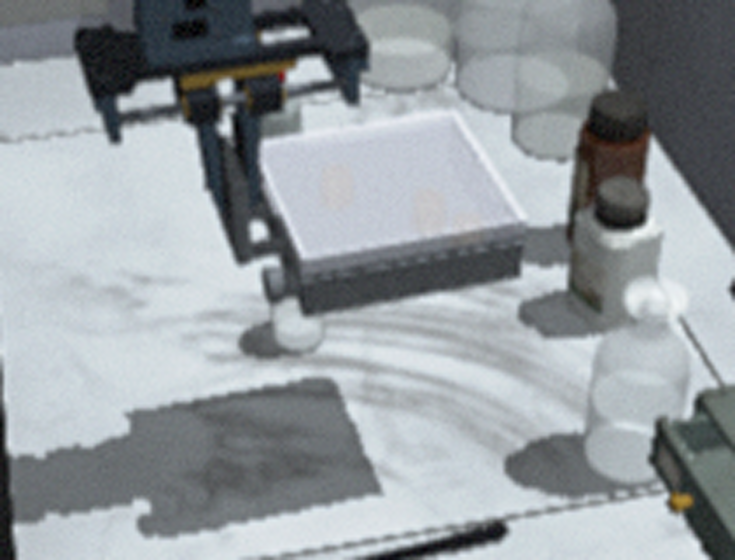

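Call:
arm_command:
  slide:
    - [0, 0, 0]
    - [0, 0, 0]
    - [0, 0, 0]
    - [0, 0, 0]
    - [0, 0, 0]
    - [0, 0, 0]
    - [0, 0, 0]
    - [0, 0, 0]
    - [0, 0, 0]
    - [0, 0, 0]
    - [0, 0, 0]
    - [0, 0, 0]
    - [0, 0, 0]
    - [0, 0, 0]
    - [0, 0, 0]
    - [0, 0, 0]
    - [0, 0, 0]
    - [0, 0, 0]
    - [0, 0, 0]
    - [0, 0, 0]
  turn:
    - [0, 0.01, 0.01]
    - [0, 0.025, 0.025]
    - [0, 0.05, 0.05]
    - [0, 0.08, 0.08]
    - [0, 0.11, 0.11]
    - [0, 0.14, 0.14]
    - [0, 0.17, 0.17]
    - [0, 0.2, 0.2]
    - [0, 0.23, 0.23]
    - [0, 0.26, 0.26]
    - [0, 0.29, 0.29]
    - [0, 0.32, 0.32]
    - [0, 0.35, 0.35]
    - [0, 0.38, 0.38]
    - [0, 0.41, 0.41]
    - [0, 0.435, 0.435]
    - [0, 0.455, 0.455]
    - [0, 0.465, 0.465]
    - [0, 0.47, 0.47]
    - [0, 0.47, 0.47]
  grip: [255, 255, 255, 255, 255, 255, 255, 255, 255, 255, 255, 255, 255, 255, 255, 255, 255, 255, 255, 255]

```text
time_s: 12.72
ee_pos: [451.0, 76.4, 265.3]
ee_rot: [135.0, 52.0, 48.4]
force: [-0.4, -0.6, -2.2]
gripper_width: 11.7
```

```bash
python3 - <<'E'
from h import *
np.set_printoptions(suppress=True,precision=3)
im,d=env.grab_frame('side'); cv2.imwrite('pics/side7.png',cv2.resize(im[80:240,220:430,::-1],None,fx=3.5,fy=3.5,interpolation=cv2.INTER_CUBIC))
im,d=env.grab_frame('top'); cv2.imwrite('pics/top7.png',cv2.resize(im[130:270,250:400,::-1],None,fx=4,fy=4,interpolation=cv2.INTER_CUBIC))
p,R=tool();s=env.state(); print(p,s['time_s'],s['force'],s['torque'],s['gripper_width'],s['qpos'])
# case axes from tool: case x=tool y, case y=-tool z, case z=-tool x
M=R.as_matrix();print('case axes z comps (x,y,z):',M[2,1],-M[2,2],-M[2,0])
E
```

```text
[451.48   76.742 265.849] 12.8167 [-0.372 -0.491 -1.57 ] [-0.476  0.546  0.024] 11.673870470329973 [-15.189  -3.596 119.851  43.34   53.532 -42.076]
case axes z comps (x,y,z): 0.43618864105631694 0.43546796599174475 0.7874688057367456
```

View pics/side7.png

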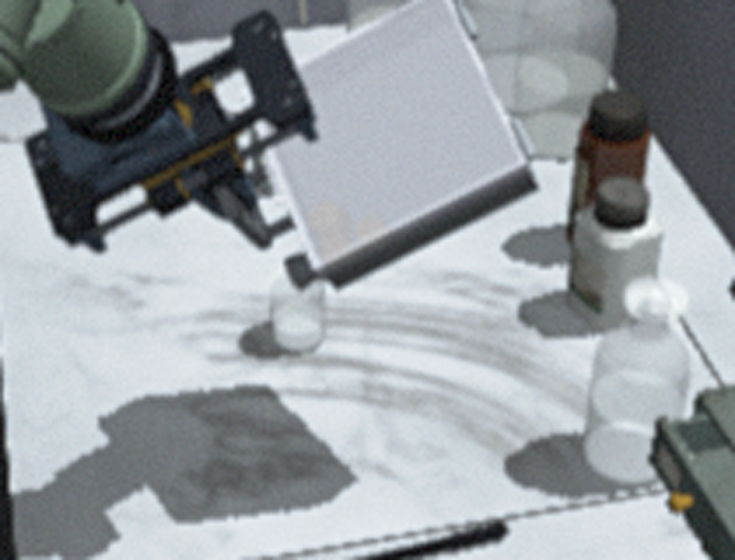

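View pics/top7.png

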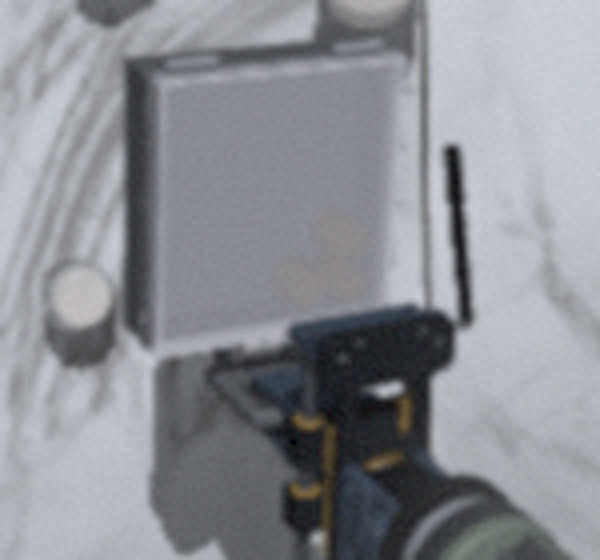

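```bash
cat > chk.py <<'E'
from h import *
import sys
k=sys.argv[1]
np.set_printoptions(suppress=True,precision=3)
p,R=tool();M=R.as_matrix();Cc=np.c_[M[:,1],-M[:,2],-M[:,0]]
pts=np.array([[-62,-57,20],[-36,-57,20],[-62,-31,20],[-79,-74,54],[-79,74,54],[79,-74,54],[79,74,54],[-79,-74,38],[79,-74,38],[-75,-70,20]])
W=p+(pts-[-109,0,64])@Cc.T
for n,(r0,c0),f in(('side',(70,220),4),('top',(130,250),4)):
    im,d=env.grab_frame(n); z=cv2.resize(im[r0:r0+150,c0:c0+150,::-1],None,fx=f,fy=f,interpolation=cv2.INTER_CUBIC)
    for q,P in zip(proj(n,W),pts): cv2.circle(z,tuple(int(round(t)) for t in ((q-[c0,r0])*f+f/2)),4,(0,0,255) if P[2]>20 else (0,255,0),1)
    cv2.imwrite(f'pics/{n}{k}.png',z)
    print(n,[(np.round(np.linalg.inv(Cc)@(np.array(r['point'])-p)+[-109,0,64]).tolist(),round(r['p'],2)) for r in env.search_frame(n,'cork1_mid')])
s=env.state();print(p,s['time_s'],s['gripper_width'],s['force'],s['torque'])
E
python3 chk.py 8
```

```text
side [([1.0, -21.0, 49.0], 0.3)]
top []
[451.48   76.742 265.849] 13.0167 11.873979059273914 [ 0.661  1.067 -2.747] [-0.474  0.545  0.005]
```

View pics/top8.png

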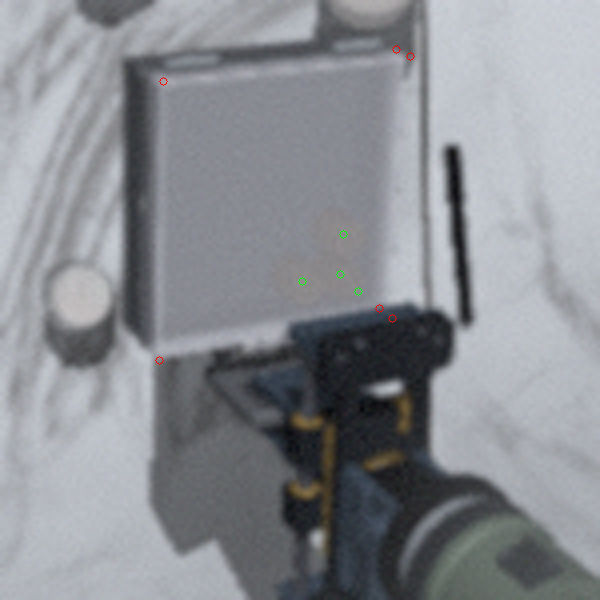

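View pics/side8.png

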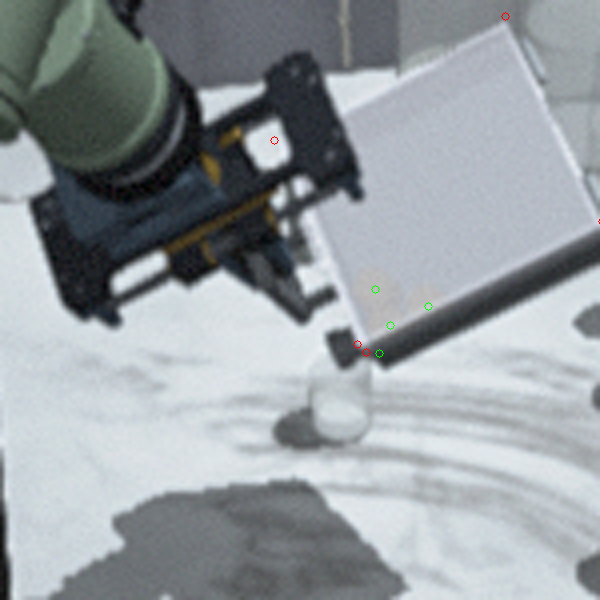

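All three corks lie in the spout corner. In the top view they are at (340,230), (297,280) and (345,275), on the predicted positions. I'll hold for a moment, then check that it is steady and the lid is shut.

Call:
arm_command:
  slide:
    - [0, 0, 0]
    - [0, 0, 0]
    - [0, 0, 0]
    - [0, 0, 0]
    - [0, 0, 0]
    - [0, 0, 0]
    - [0, 0, 0]
    - [0, 0, 0]
    - [0, 0, 0]
    - [0, 0, 0]
    - [0, 0, 0]
    - [0, 0, 0]
  turn:
    - [0, 0, 0]
    - [0, 0, 0]
    - [0, 0, 0]
    - [0, 0, 0]
    - [0, 0, 0]
    - [0, 0, 0]
    - [0, 0, 0]
    - [0, 0, 0]
    - [0, 0, 0]
    - [0, 0, 0]
    - [0, 0, 0]
    - [0, 0, 0]
  grip: [255, 255, 255, 255, 255, 255, 255, 255, 255, 255, 255, 255]

```text
time_s: 14.02
ee_pos: [451.6, 77.0, 265.9]
ee_rot: [135.0, 51.9, 48.4]
force: [-1.2, 0.3, -2.2]
gripper_width: 11.8
```

```bash
python3 chk.py 9; python3 - <<'E'
from h import *
a=cv2.imread('pics/top8.png').astype(int);b=cv2.imread('pics/top9.png').astype(int)
print('diff',np.abs(a-b)[50:360,120:420].mean())
np.set_printoptions(suppress=True,precision=2)
p,R=tool();M=R.as_matrix();Cc=np.c_[M[:,1],-M[:,2],-M[:,0]]
for n in('side','top'):
    im,d=env.grab_frame(n);vv,uu=np.mgrid[0:400,0:640];m=d>0
    P=back(n,uu[m],vv[m],d[m].astype(float)); q=(P-p)@Cc+[-109,0,64]
    l=q[(abs(q[:,0])<65)&(abs(q[:,1])<60)&(abs(q[:,2]-54)<25)]
    A=np.c_[l[:,:2],np.ones(len(l))];c,*_=np.linalg.lstsq(A,l[:,2],rcond=None);print(n,'lid slope deg x,y',np.degrees(c[:2]),'z0',c[2],len(l))
    w=q[(abs(q[:,0])<70)&(q[:,2]>8)&(q[:,2]<32)&(q[:,1]<0 if n=='side' else q[:,1]>0)&(abs(abs(q[:,1])-74)<12)]
    if len(w)>20:
        A=np.c_[w[:,0],w[:,2],np.ones(len(w))];c,*_=np.linalg.lstsq(A,w[:,1],rcond=None);print('  wall y slope wrt x,z deg',np.degrees(c[:2]),c[2],len(w))
im,d=env.grab_frame('side');z=im[70:180,280:390,::-1];cv2.imwrite('pics/side9z.png',cv2.resize(z,None,fx=5,fy=5,interpolation=cv2.INTER_CUBIC))
E
```

```text
side []
top []
[451.565  76.979 265.926] 14.2167 11.843046474993763 [-0.448  0.085 -3.384] [-0.565  0.539 -0.027]
diff 2.320179211469534
side lid slope deg x,y [-0.17 -0.03] z0 52.2238490762519 2299
  wall y slope wrt x,z deg [-0.03 -1.64] -75.31964680123099 204
top lid slope deg x,y [-0.18 -0.01] z0 51.17082521054426 2671
  wall y slope wrt x,z deg [-0.04  2.31] 73.51214214431266 216
```

View pics/side9z.png

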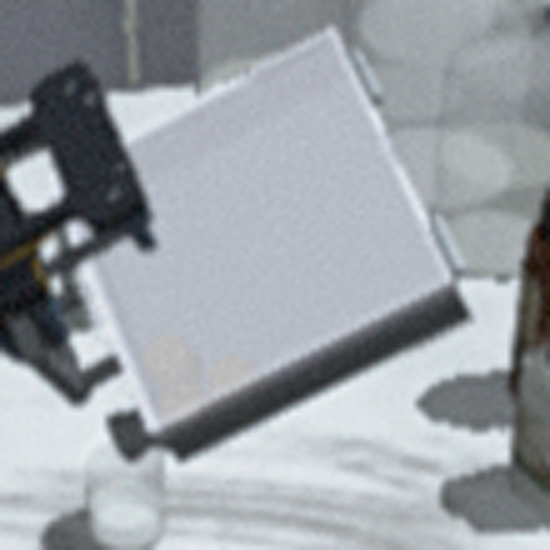

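```bash
python3 -c "
from workcell import env
print(env.job_done()); print(env.state()['time_s'])"
```

```text
the job is handed in; nothing more can be done
None
the job is handed in; nothing more can be done
```

I shut the lid, picked the case up by its grip plate and tipped it to the spout corner. The arm is still holding it there, and I handed the job in at about 14 s of the 54 s allowed.

- **Lid:** I pushed it shut from behind with closed fingers and finished with a downward press of about 9 N. On the bench the lid measured flat to within 0.1° at a height of 54 mm. In the air its slope relative to the case was under 0.2°, with no gap visible.
- **Hold:** The plate is gripped at 50 N, reading 11.8 mm open, with the tool about 266 mm above the bench. By calculation the lowest corner of the case is about 195 mm above the bench. The case is tilted about 29° about each of x and y. The case showed no twist in the grip and stayed still through a one-second hold.
- **Corks:** All three lie together in the spout corner in the top view, and match the predicted packed positions. The side view shows two of them clearly.
- **Bystanders:** I kept clear of them and felt no unexpected forces. The beaker and marker look unmoved in the later pictures. I didn't re-measure the wash bottle, vial and flasks.

**What disagreed:** The trained network could not confirm the corks through the clear lid. It gave one stray low-value report and then nothing, so the cork check rests on the pictures. The lid height measured 51–52 mm in the tilted pose instead of 54, which I put down to calibration and grasp-height error.

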